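Zero the layout fence, lay the solder tools along it and lower the keeper

ROBOT

A 7-joint arm with a two-finger parallel gripper is mounted at the origin on a cart in front of the work surface, level with it; the furniture and walls round the work are solid. World frame = base frame: x ahead of the robot, y to its left, z up, the work surface at z = 0. Lengths are in m, angles in rad, forces in N, time in s.
With the tool pointing down it reaches from about 0.4 to 0.9 m from the base axis. Payload 5.6 kg.
Tool frame: the origin (TCP) lies midway between the tips of the shut fingers; the grasp point (between the pads) lies 19 mm behind it; z points along the fingers, y is the line along which they close (so a half turn about z gives the same grasp; the last joint's range is limited). The gripper opens to 92 mm and grips with 3 to 60 N. Pads are 20 mm wide; open, the fingers measure 128 mm over their backs; the gripper's body (75 mm by 189 mm) begins 69 mm behind the grasp point.
Start: joints at [-1.29, 0.468, -0.012, 1.603, 0.006, 1.071, -0.056], TCP at [0.207, 0.616, 0.215] pointing down, gripper open.
Joint ranges: [-2.53, 2.53], [-0.31, 2.02], [-1.57, 1.55], [0.28, 2.44], [-1.29, 4.43], [0.15, 1.84], [-2.92, 2.92]. Speed limits (rad/s): [2.57, 2.57, 3.14, 3.14, 3.14, 3.14, 3.14].

INTERFACE

Orientations are given as a 3x3 rotation matrix whose columns are the frame's x, y, z axes.
In Python, from workcell import get_obs, camera, get_calibration, job_done, boxes_of, spot_point gives the robot as it stands.
- The arm moves only by the tool servo_tool, never from a script. Its argument "motion" is a list of rows, each a list of 4 numbers: the shift along the world's x, y, z in m, then the turn about the world's z in degrees. A call has 1 to 20 rows; each row shifts and turns the commanded pose from where the row before left it; what a row does not reach is not made up. A row lasts 1/8 s, in which the tool goes at most 62.5 mm and 10.7 degrees, less where a joint would pass 70% of its speed; a pose out of reach is approached as far as the arm can. A call with a gripper value outside its range is refused whole. "gripper" is the finger opening in m, from 0 to 0.0919, set as the call begins (left out, the last holds). The fingers move at their own pace and stop on an object; "newtons" is the grip in N (left out, the last holds). Time passes only in rows, so rows that do not move let the fingers close. It gives the time, the measured TCP pose, the force, the opening and the grip force at its end, in the units of the state.
- get_obs(): the state, without advancing time (a new reading comes with each control period).
- camera(name): name is "side" or "top" or "wrist"; returns the picture (400x640x3 uint8, red, green, blue); there is no depth.
- get_calibration(name): a dict with "mtx" (3x3 intrinsics, pixels), "rvec" (rotation vector, rad) and "tvec" (3), from world to camera coordinates, as OpenCV has them. Camera axes: x right, y down, z forward; pixel columns grow to the right and rows downward; lengths in m; the calibration is good to about 2 mm. A picture is of the moment at which its call begins: read the wrist's pose just before it. get_calibration takes no time and is no camera call; for the wrist camera it gives the pose at the moment of the call.
- job_done(): hands the job in; it is judged then, once.
Trained networks look in the newest picture that a camera, given by its name, has taken for a name from the list of things; names that differ only in an ending like _2 or _b are one class to them, and where a whole thing is asked for, a point or a joint stands for the part that bears it (a point fixed in the world has none). Each returns a list of dicts, best first, with "p" (0 to 1); they miss things now and then, are a little off and sometimes report something else, mostly with a low value. They report only what shows in the picture. A call takes as long as a camera call. They do not tell look-alikes from the thing itself.
- boxes_of(label, camera): "xy" ([column, row] in pixels, amid what is visible of it).
- spot_point(label, camera): "xy" ([column, row] in pixels: a listed point, or the origin of a listed thing).
The state is a dict: "time": time; "qpos": joint angles; "joint_vel": joint speeds; "tau": joint torques, N m; "eef_pos": TCP position; "eef_rot": TCP orientation; "contact_force": force on the tool from outside, world axes, zero at the start; "torque": the same for the moment, N m; "finger_gap": opening from 0.0 (shut) to 1.0 (fully open); "gripper_force": force on a finger pad.
Only numpy, scipy, OpenCV 4.12 (cv2) and the standard library are available. Lean on these libraries where they do the work, as an engineer would, in place of code of your own. Each camera call takes 0.05 s, during which the arm holds its last target. There are 200 camera calls.

TASK

Put the soldering iron and the desoldering pump away behind the keeper of the layout fence on the bench. First turn the fence's knob until its pointer is on the zero mark; then slide the two tools along the bench, without picking them up, until each lies flat and flush along the fence, one on either side of the keeper's arm, both tips still to the left; last swing the keeper right down in front of them. Do not disturb the jar, the reel or the charger.

Things in the scene. Friction and masses are not known exactly. Their poses are not given: they have to be found in the camera images.
- layout_fence: Low metal fence fixed on the bench. Its x points away from the robot, y left along the fence, z up; origin on the bench, mid-fence, on the front face's place at knob 0. Front face: y -170 to +170 mm, 23 mm high; tools are pushed against it towards +x. It stands 8 mm forward (-x) per rad of knob angle and slips back, turning the knob, if pushed with over about 12 N. Base plate behind: 10 mm high, to x +92, y -180 to +60.
- knob (a joint): angle of the fence's knob about its vertical axis, rad; 0 = pointer on the long zero mark, pointing to -x of layout_fence (the front). Grows counter-clockwise seen from above; range -0.7 to 1.6, starts positive, stays where it is left, takes about 0.1 N m.
- knob_grip (a point): on the knob's axis, half-way up its bar grip, behind the fence's right half. The grip is an upright bar 40 long, 13 thick, 30 tall (15 mm below to 15 above this point), top 63 mm over the bench; it lies along the pointer: at knob angle q along layout_fence's x axis turned by q. Scale disc of radius 34 mm below, its top 27 mm over the bench.
- keeper (a joint): angle of the keeper about its hinge, rad; 0 = fully down (a stop), up to 2.85 = folded up and back; starts folded back. A stiff hinge: it stays where it is left; about 2 N at the bar moves it.
- keeper_bar (a point): middle of the keeper's bar: round steel, 10 mm thick (13 at its sleeves), 120 mm long along layout_fence's y (60 either side), joined here to its 10 mm arm. At keeper angle q it lies, from keeper_hinge, at x = -64 cos q - 30 sin q, z = 64 sin q - 30 cos q mm (layout_fence axes). Down, it is 20 mm over the bench, in front of the tools, 36 mm before the fence's zero face.
- keeper_hinge (a point): the keeper's hinge axis (along layout_fence's y), 50 mm over the bench, at x = +28, y = 0 mm of layout_fence, between two cheeks 60 mm high that reach to y = +-20 mm.
- iron_centre (a point): middle of the soldering iron's length, half-way up (10 mm). 155 mm long along its own y axis, which points from tip to butt; handle 20 mm wide and tall, two 22 mm collars, from 8 mm on the tip side of this point to the butt; the rest a thin shaft. 80 g, balances about 30 mm towards the butt (+y). Lies before the fence, skewed up to 0.3 rad, tip left; sides of iron and pump vary.
- iron_tip (a point): on the iron's axis, 7 mm short of the tip's end.
- pump_centre (a point): middle, and balance point, of the desoldering pump, half-way up (9.5 mm): a blue syringe-like tube 151 mm long along its own y axis, which points from the thin plunger rod with its button to the tapered nozzle (the tip); body 18 mm wide, 19 mm tall, two collars of 20 and 22 mm, 80 g. Lies before the fence beside the iron, skewed up to 0.3 rad, tip left.
- pump_tip (a point): on the pump's axis, 6 mm short of its tip's end.
- small_jar: small white jar with a screw lid, 31 mm across, 45 mm high, loose, on the robot's side of the tools; origin at the centre of its underside. To be left alone.
- reel: solder reel lying on its flange, 52 mm across, 32 mm high, loose; origin at the centre of its underside. To be left alone.
- charger: flat charger block, 95 x 58 x 26 mm, loose; origin at the centre of its underside. To be left alone.
Not all that is in view belongs to the job. There is more than one size of the part that bears pump_centre; the job needs the larger.

How it is judged:
By the outcome, as a careful person would: the job done as asked, in the order asked, and still so for the second after the job is handed in, with the robot touching nothing.
It also fails if it takes over 72 s, if anything falls off the work surface, if the arm or the gripper's body presses on something with over 40 N, if the wrist force passes 120 N, or if a joint passes its speed limit or range.

## Working session

There is one attempt and no reset: what is moved stays moved. The work goes in short steps, Python scripts to look and compute and a tool call to move; the robot and the scene stay as the last step left them, time stands still between calls to the robot, and variables do not carry over. Pictures are saved under pics/ and viewed, at most 10 in all, crops included, and the job is handed in when it is done.

Besides the shell and the picture viewer there is one more tool, called after ">>>" as name([rows], argument=value, ...), one row to a line, values as JSON. servo_tool: Moves the arm, as the interface text tells. Its arguments: {"type":"object","properties":{"motion":{"type":"array","items":{"type":"array","items":{"type":"number"}}},"gripper":{"type":"number"},"newtons":{"type":"number"}},"required":["motion"]}

```bash
mkdir -p pics; cat > h.py <<'E'
import numpy as np, cv2
from workcell import get_obs, camera, get_calibration, job_done, boxes_of, spot_point
def cal(n):
    c=get_calibration(n); R,_=cv2.Rodrigues(np.array(c["rvec"],float)); return np.array(c["mtx"],float),R,np.array(c["tvec"],float).ravel()
def ray(xy,c):
    K,R,t=c; d=R.T@np.linalg.inv(K)@np.array([xy[0],xy[1],1.]); return -R.T@t,d
def onz(xy,z,c):
    o,d=ray(xy,c); return o+d*(z-o[2])/d[2]
def proj(p,c):
    K,R,t=c; q=K@(R@np.array(p,float)+t); return q[:2]/q[2]
def save(im,f): cv2.imwrite(f,im[:,:,::-1])
E
python3 - <<'E'
from h import *
Z=dict(layout_fence=0,knob_grip=.048,keeper_bar=None,keeper_hinge=.05,iron_centre=.01,iron_tip=.01,pump_centre=.0095,pump_tip=.0095,small_jar=0,reel=0,charger=0)
ims=[]
for n in("top","side"):
    im=camera(n); save(im,f"pics/{n}0.png"); c=cal(n)
    print(n,"cam",(-c[1].T@c[2]).round(3))
    for l,z in Z.items():
        for r in spot_point(l,n)[:3]:
            print(l,round(r["p"],2),np.round(r["xy"],1), onz(r["xy"],z,c).round(4) if z is not None else onz(r["xy"],.1,c).round(3))
E
```

```text
top cam [ 0.339 -0.115  1.214]
layout_fence 0.76 [322.  181.4] [ 0.5605 -0.1163  0.    ]
knob_grip 0.69 [362.5 157.7] [ 0.6197 -0.2318  0.048 ]
knob_grip 0.54 [334.2 209.6] [ 0.4714 -0.15    0.048 ]
keeper_bar 0.63 [318.9 149.9] [ 0.63  -0.108  0.1  ]
keeper_hinge 0.89 [319.1 169.2] [ 0.5865 -0.1082  0.05  ]
iron_centre 0.63 [354.8 211.8] [ 0.4691 -0.2106  0.01  ]
iron_centre 0.39 [282.6 209.5] [ 0.4767 -0.002   0.01  ]
iron_tip 0.63 [332.8 212.4] [ 0.4676 -0.1471  0.01  ]
pump_centre 0.66 [282.9 208.9] [ 0.4785 -0.0028  0.0095]
pump_centre 0.47 [276.7 256.6] [0.3417 0.0138 0.0095]
pump_tip 0.82 [259.9 208.1] [0.4811 0.0639 0.0095]
pump_tip 0.55 [277.3 236.7] [0.3983 0.0127 0.0095]
small_jar 0.72 [318.7 148.1] [ 0.661  -0.1069  0.    ]
small_jar 0.47 [318.5 241.8] [ 0.3836 -0.1054  0.    ]
charger 0.62 [457.8 237.4] [ 0.3947 -0.5072  0.    ]
charger 0.61 [259.3 211.5] [0.4722 0.0669 0.    ]
side cam [ 0.075 -1.227  0.613]
layout_fence 0.67 [350.  163.2] [0.7404 0.1183 0.    ]
layout_fence 0.64 [326.2 202.6] [ 0.5525 -0.1154  0.    ]
knob_grip 0.45 [363.2 200.3] [ 0.6078 -0.2299  0.048 ]
keeper_bar 0.58 [350.9 160.6] [ 0.643 -0.085  0.1  ]
keeper_hinge 0.58 [338.6 182. ] [ 0.5961 -0.1032  0.05  ]
keeper_hinge 0.18 [303.2 207.8] [ 0.4492 -0.2088  0.05  ]
iron_centre 0.79 [314.3 222. ] [ 0.4735 -0.2213  0.01  ]
iron_tip 0.65 [303.1 208.5] [ 0.4741 -0.1401  0.01  ]
pump_centre 0.65 [285.4 189.7] [ 0.4698 -0.0072  0.0095]
pump_centre 0.5 [244.5 196.2] [3.495e-01 2.000e-04 9.500e-03]
pump_tip 0.71 [261.6 192.3] [0.4013 0.0047 0.0095]
pump_tip 0.44 [281.5 177.3] [0.4883 0.0826 0.0095]
small_jar 0.74 [350.1 163.5] [0.7396 0.1158 0.    ]
small_jar 0.56 [262.1 216.6] [ 0.3647 -0.1206  0.    ]
reel 0.47 [269.5 164.5] [0.4922 0.2202 0.    ]
reel 0.28 [264.9 215.3] [ 0.3736 -0.1167  0.    ]
charger 0.84 [328.1 294.1] [ 0.3923 -0.4939  0.    ]
charger 0.7 [329.9 203. ] [ 0.5609 -0.1219  0.    ]
```

View pics/top0.png

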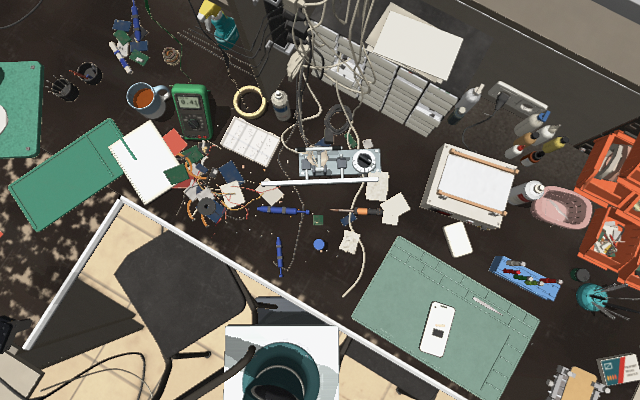

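View pics/side0.png

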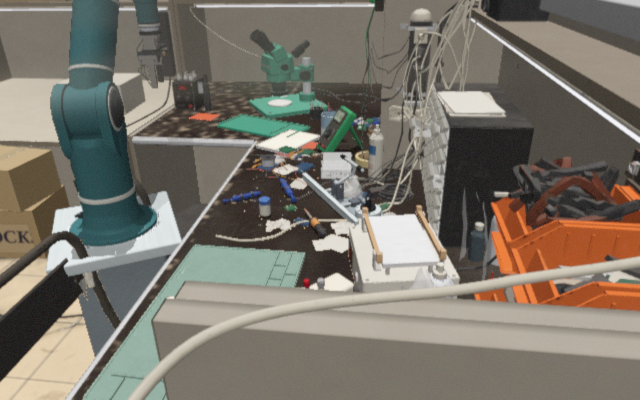

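The top view shows the fence at about (264–376, 181) with the knob at (365,160). The iron is at (330–383, 211), the larger pump at (257–310, 210), a smaller look-alike at (279,257) and the jar at (319,244). I'll zoom in.

```bash
python3 - <<'E'
import cv2
im=cv2.imread("pics/top0.png")[140:265,245:400]
cv2.imwrite("pics/top0c.png",cv2.resize(im,None,fx=4.8,fy=4.8,interpolation=cv2.INTER_CUBIC))
E
```

```text
(no output)
```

View pics/top0c.png

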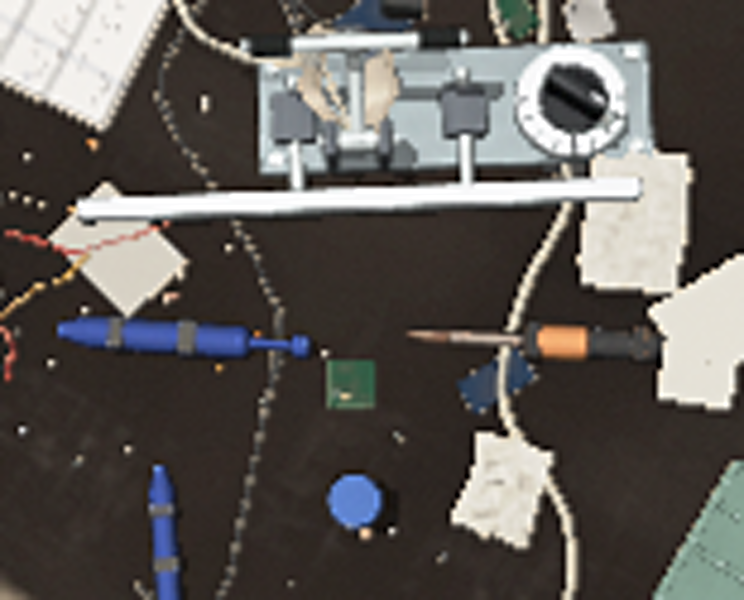

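Against the fence yaw of about +0.04 rad, the knob's bar in the crop runs from (545,75) to (605,115), so q is about 1.0. The fence's left end sits slightly nearer the robot. Next I'll get the tool yaw and work out more exact lines.

```bash
python3 - <<'E'
from h import *
o=get_obs(); print(o["eef_rot"],o["eef_pos"],o["time"])
c=cal("top"); P=lambda u,v,z: onz((245+u/4.8,140+v/4.8),z,c).round(4)
for n,u,v,z in [("fenceL bottom",80,222,0),("fenceR bottom",638,202,0),("fenceL top back",78,200,.023),("fenceR topback",640,178,.023),("plate BL",258,62,.01),("plate FL",260,173,.01),("plate BR",648,42,.01),("bar a",545,72,.063),("bar b",605,118,.063),("iron tip",408,333,.008),("iron butt",658,345,.01),("pump tip",58,328,.0095),("pump button",308,346,.0095),("jar",355,500,.045),("kbarL",245,46,.097),("kbarR",465,37,.097)]: print(n,P(u,v,z))
E
```

```text
[[-9.48023971e-01  3.18198916e-01  1.19677656e-05]
 [ 3.18198915e-01  9.48023971e-01 -3.40646902e-05]
 [-2.21850761e-05 -2.84860129e-05 -9.99999999e-01]] [0.20680912 0.61620792 0.21457874] 1.2
fenceL bottom [0.5468 0.0611 0.    ]
fenceR bottom [ 0.5577 -0.2806  0.    ]
fenceL top back [0.5563 0.0592 0.023 ]
fenceR topback [ 0.5682 -0.279   0.023 ]
plate BL [ 0.6441 -0.0482  0.01  ]
plate FL [ 0.5749 -0.0496  0.01  ]
plate BR [ 0.6555 -0.2876  0.01  ]
bar a [ 0.6239 -0.2193  0.063 ]
bar b [ 0.5962 -0.2538  0.063 ]
iron tip [ 0.4767 -0.1391  0.008 ]
iron butt [ 0.4685 -0.2893  0.01  ]
pump tip [0.4804 0.072  0.0095]
pump button [ 0.4689 -0.0788  0.0095]
jar [ 0.3754 -0.107   0.045 ]
kbarL [ 0.6315 -0.0455  0.097 ]
kbarR [ 0.6361 -0.1709  0.097 ]
```

>>> servo_tool([
  [0.04, -0.048, 0, -6],
  [0.04, -0.048, 0, -8],
  [0.04, -0.048, 0, -8],
  [0.04, -0.048, 0, -8],
  [0.04, -0.048, 0, -8],
  [0.04, -0.048, 0, -8],
  [0.04, -0.048, 0, -8],
  [0.04, -0.048, 0, -8],
  [0.01, -0.058, 0, -8],
  [0.01, -0.058, 0, -8],
  [0.01, -0.058, 0, -8],
  [0.01, -0.058, 0, -8],
  [0.01, -0.058, 0, -8],
  [0.01, -0.058, 0, -8],
  [0.01, -0.058, 0, 0],
  [0.01, -0.058, 0, 0],
  [0, 0, 0, 0],
], gripper=0.05)

```text
time: 3.32
eef_pos: [0.6055, -0.2384, 0.2148]
eef_rot: [[0.63, 0.777, -0.0], [0.777, -0.63, -0.004], [-0.003, 0.002, -1.0]]
contact_force: [-0.7, 0.2, 0.9]
finger_gap: 0.547
gripper_force: 0.0
```

```bash
python3 - <<'E'
from h import *
o=get_obs(); R=o["eef_rot"]; print(np.degrees(np.arctan2(R[1][1],R[0][1])),o["eef_pos"],o["time"])
c=cal("wrist"); im=camera("wrist"); save(im,"pics/w1.png"); print((-c[1].T@c[2]).round(3))
for l,z in dict(layout_fence=0,knob_grip=.048,keeper_hinge=.05,keeper_bar=.097,iron_centre=.01,iron_tip=.01,pump_centre=.0095,pump_tip=.0095).items():
    for r in spot_point(l,"wrist")[:2]: print(l,round(r["p"],2),np.round(r["xy"],1),onz(r["xy"],z,c).round(4))
E
```

```text
-39.04321624482947 [ 0.60553915 -0.23837657  0.21478821] 3.325
[ 0.647 -0.186  0.384]
layout_fence 0.88 [220.2 114.5] [ 0.5621 -0.1069  0.    ]
knob_grip 0.66 [327.8 177. ] [ 0.6179 -0.2371  0.048 ]
keeper_hinge 0.81 [225.7  97.9] [ 0.5886 -0.1089  0.05  ]
keeper_bar 0.69 [246.4  55. ] [ 0.634  -0.1055  0.097 ]
iron_centre 0.97 [226.  228.1] [ 0.4756 -0.2133  0.01  ]
iron_tip 0.56 [187.9 186.5] [ 0.4762 -0.1456  0.01  ]
pump_centre 0.63 [96.4 88.8] [ 0.4756 -0.001   0.0095]
pump_centre 0.59 [ 18.7 157.4] [0.346  0.0052 0.0095]
pump_tip 0.95 [54.6 34.8] [0.4827 0.0643 0.0095]
pump_tip 0.63 [ 41.2 129.2] [0.3924 0.0094 0.0095]
```

View pics/w1.png

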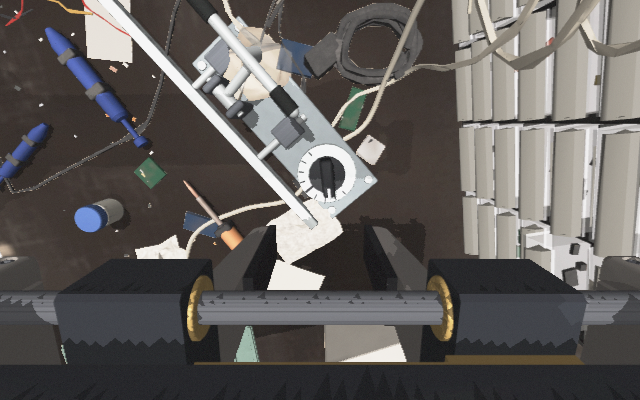

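The wrist view shows the knob at (327,176) with its bar nearly vertical, from (325,158) to (329,198). The fence face runs from (100,0) to (310,220). I'll zoom on the knob and fit the fence line.

```bash
python3 - <<'E'
from h import *
im=cv2.imread("pics/w1.png")
cv2.imwrite("pics/w1c.png",cv2.resize(im[130:235,270:390],None,fx=5.5,fy=5.5,interpolation=cv2.INTER_CUBIC))
c=cal("wrist")
for p,z in [((325,158),.063),((329,198),.063),((327,178),.063),((98,1),.023),((304,225),.023)]: print(p,onz(p,z,c).round(4))
E
```

```text
(325, 158) [ 0.6307 -0.209   0.063 ]
(329, 198) [ 0.6082 -0.2444  0.063 ]
(327, 178) [ 0.6196 -0.2264  0.063 ]
(98, 1) [0.546  0.0568 0.023 ]
(304, 225) [ 0.5591 -0.2602  0.023 ]
```

View pics/w1c.png

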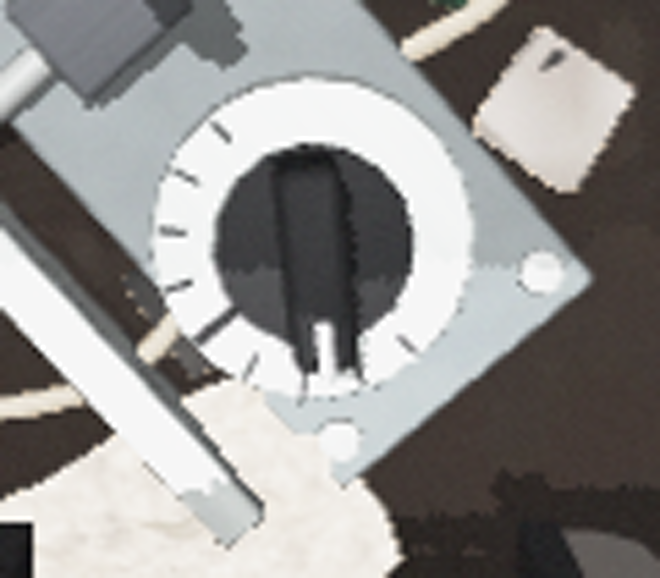

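```bash
python3 - <<'E'
from h import *
c=cal("wrist"); P=lambda u,v,z: onz((270+u/5.5,130+v/5.5),z,c)
k=P(312,238,.027); print("axis",k.round(4))
for n,p in dict(zero=(215,325),ptr=(326,372)).items():
    d=k-P(*p,.027); print(n,np.degrees(np.arctan2(d[1],d[0])),np.hypot(*d[:2]))
a,b=P(308,165,.063),P(323,340,.063); print("bar",np.degrees(np.arctan2(*(a-b)[1::-1])) ,a.round(4),b.round(4))
E
```

```text
axis [ 0.6195 -0.2274  0.027 ]
zero 3.822753780204921 0.027414847818750903
ptr 57.7580385905339 0.028765835068363624
bar 56.72054739588913 [ 0.6302 -0.2112  0.063 ] [ 0.612 -0.239  0.063]
```

>>> servo_tool([
  [0.0135, 0.0095, 0, 6],
  [0, 0, -0.05, 0],
  [0, 0, -0.05, 0],
  [0, 0, -0.04, 0],
  [0, 0, -0.025, 0],
  [0, 0, -0.014, 0],
  [0, 0, 0, 0],
])

```text
time: 4.65
eef_pos: [0.6205, -0.222, 0.0355]
eef_rot: [[0.538, 0.843, -0.0], [0.843, -0.538, 0.0], [-0.0, -0.0, -1.0]]
contact_force: [-0.1, 0.1, -0.6]
finger_gap: 0.545
gripper_force: 0.0
```

>>> servo_tool([
  [0, 0, 0, 0],
  [0, 0, 0, 0],
  [0, 0, 0, 0],
  [0, 0, 0, 0],
], gripper=0, newtons=25)

```text
time: 5.15
eef_pos: [0.6247, -0.2248, 0.0366]
eef_rot: [[0.538, 0.843, 0.01], [0.843, -0.538, -0.006], [0.0, 0.012, -1.0]]
contact_force: [10.8, -6.4, -13.7]
finger_gap: 0.141
gripper_force: 25.0
```

>>> servo_tool([
  [0.004, -0.003, 0.001, 0],
  [0.0003, -0.0005, 0, -6.8],
  [0.0003, -0.0005, 0, -6.8],
  [0.0003, -0.0005, 0, -6.8],
  [0.0003, -0.0005, 0, -6.8],
  [0.0003, -0.0005, 0, -6.8],
  [0.0003, -0.0005, 0, -6.8],
  [0.0003, -0.0005, 0, -6.8],
  [0.0003, -0.0005, 0, -7.1],
  [0, 0, 0, 0],
  [0, 0, 0, 0],
])

```text
time: 6.52
eef_pos: [0.6311, -0.2357, 0.0367]
eef_rot: [[0.999, 0.046, 0.01], [0.046, -0.999, -0.013], [0.01, 0.014, -1.0]]
contact_force: [15.5, -14.8, -19.0]
finger_gap: 0.137
gripper_force: 25.0
```

>>> servo_tool([
  [0, 0, 0, 0],
  [0, 0, 0, 0],
  [0, 0, 0, 0],
], gripper=0.045)

```text
time: 6.9
eef_pos: [0.6265, -0.2286, 0.0365]
eef_rot: [[0.999, 0.048, -0.001], [0.048, -0.999, 0.001], [-0.001, -0.001, -1.0]]
contact_force: [0.7, -0.1, 0.0]
finger_gap: 0.445
gripper_force: 0.0
```

>>> servo_tool([
  [0, 0, 0.03, 0],
  [0, 0, 0.04, 0],
  [-0.03, 0, 0.05, 0],
  [-0.06, 0, 0.05, 0],
  [-0.06, 0, 0, 0],
  [-0.05, 0, 0, 0],
  [0, 0, 0, 0],
])

```text
time: 7.78
eef_pos: [0.4353, -0.2285, 0.1966]
eef_rot: [[0.999, 0.045, -0.0], [0.045, -0.999, 0.005], [0.0, -0.005, -1.0]]
contact_force: [0.6, -0.6, -0.1]
finger_gap: 0.489
gripper_force: 0.0
```

```bash
python3 - <<'E'
from h import *
o=get_obs(); R=o["eef_rot"]; print(np.degrees(np.arctan2(R[1][1],R[0][1])),o["eef_pos"],o["time"])
c=cal("wrist"); im=camera("wrist"); save(im,"pics/w2.png"); print((-c[1].T@c[2]).round(3))
for l,z in dict(layout_fence=0,knob_grip=.048,keeper_hinge=.05,keeper_bar=.097,iron_centre=.01,iron_tip=.01,pump_centre=.0095,pump_tip=.0095,small_jar=0).items():
    for r in spot_point(l,"wrist")[:2]: print(l,round(r["p"],2),np.round(r["xy"],1),onz(r["xy"],z,c).round(4))
E
```

```text
-87.43188605096886 [ 0.43534865 -0.22847396  0.19656196] 7.775
[ 0.501 -0.226  0.366]
layout_fence 0.7 [214.7  58.4] [ 0.5634 -0.1085  0.    ]
keeper_hinge 0.85 [193.2  17.4] [ 0.5885 -0.1062  0.05  ]
keeper_bar 0.71 [117.6 134.2] [ 0.4843 -0.0563  0.097 ]
iron_centre 0.74 [311.9 149.5] [ 0.4717 -0.2171  0.01  ]
iron_tip 0.97 [245.4 142.8] [ 0.4758 -0.1429  0.01  ]
iron_tip 0.72 [192.4  18.2] [ 0.5988 -0.0902  0.01  ]
pump_centre 0.9 [125.8 247.8] [0.3437 0.0034 0.0095]
pump_centre 0.69 [119.2 137.1] [ 0.4757 -0.0026  0.0095]
pump_tip 0.72 [116.1 207.6] [0.3939 0.0097 0.0095]
pump_tip 0.67 [ 57.1 129.6] [0.4808 0.0653 0.0095]
small_jar 0.9 [216.5 221.9] [ 0.3785 -0.1043  0.    ]
```

View pics/w2.png

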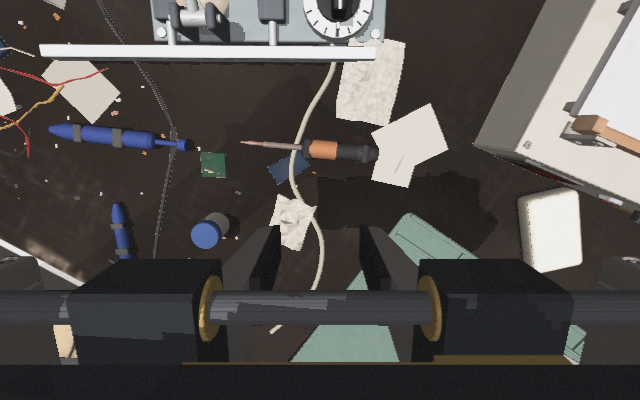

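The wrist view shows the fence front at rows 46–60 and the knob now pointing towards the robot at (338,20). The iron is at (240–378, 150), the pump at (50–190, 137) and the jar at (206,235). I'll check the pointer closely.

```bash
python3 - <<'E'
from h import *
im=cv2.imread("pics/w2.png")
cv2.imwrite("pics/w2c.png",cv2.resize(im[0:65,290:395],None,fx=7,fy=7,interpolation=cv2.INTER_CUBIC))
c=cal("wrist")
for p,z in [((40,59),0.0),((376,59),0.),((40,46),.023),((376,46),.023),((52,130),.0095),((190,146),.0095),((240,142),.01),((378,154),.01)]: print(p,onz(p,z,c).round(4))
E
```

```text
(40, 59) [0.5567 0.0771 0.    ]
(376, 59) [ 0.5741 -0.2836  0.    ]
(40, 46) [0.5656 0.056  0.023 ]
(376, 46) [ 0.5818 -0.2788  0.023 ]
(52, 130) [0.4827 0.0678 0.0095]
(190, 146) [ 0.4725 -0.083   0.0095]
(240, 142) [ 0.4796 -0.1388  0.01  ]
(378, 154) [ 0.4737 -0.2931  0.01  ]
```

View pics/w2c.png

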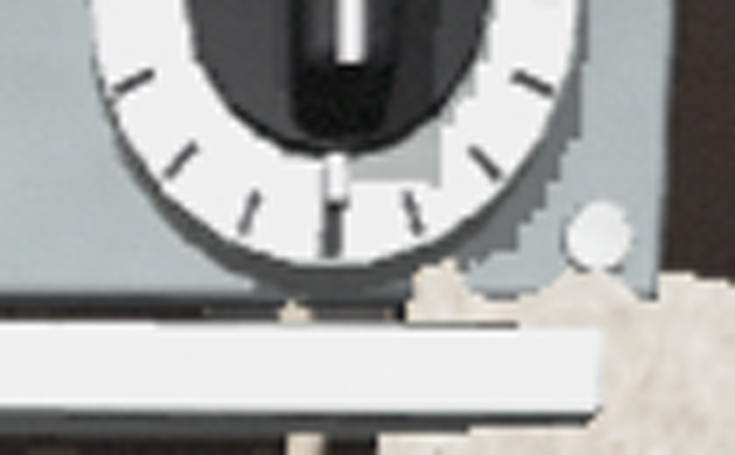

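Pointer and mark agree within about 2°. By the bar angle (2.6°) against the fence yaw (2.7°), the knob is at zero. Now I'll push the iron with two fingertips spread along its handle, sliding it a little to the left as it goes.

>>> servo_tool([
  [0, -0.0165, -0.03, 0],
  [0, 0, -0.06, 0],
  [0, 0, -0.05, 0],
  [0, 0, -0.03, 0],
  [0, 0, -0.015, 0],
  [0, 0, -0.006, 0],
  [0, 0, 0, 0],
], gripper=0.034)

```text
time: 9.15
eef_pos: [0.4393, -0.2461, 0.0062]
eef_rot: [[0.999, 0.048, 0.001], [0.048, -0.999, -0.0], [0.001, 0.0, -1.0]]
contact_force: [-0.0, 0.9, 1.0]
finger_gap: 0.366
gripper_force: 0.0
```

>>> servo_tool([
  [0.008, 0, 0, 0],
  [0.008, 0, 0, 0],
  [0.007, 0.001, 0, 0],
  [0.007, 0.0015, 0, 0],
  [0.008, 0.0018, 0, 0],
  [0.008, 0.0018, 0, 0],
  [0.008, 0.0018, 0, 0],
  [0.008, 0.0018, 0, 0],
  [0.008, 0.0018, 0, 0],
  [0.006, 0.0015, 0, 0],
  [0.005, 0.001, 0, 0],
  [0.004, 0.0005, 0, 0],
  [0.002, 0, 0, 0],
  [0, 0, 0, 0],
])

```text
time: 10.9
eef_pos: [0.5259, -0.2312, 0.0056]
eef_rot: [[0.999, 0.048, 0.0], [0.048, -0.999, -0.0], [0.0, 0.0, -1.0]]
contact_force: [0.6, 0.4, 0.4]
finger_gap: 0.368
gripper_force: 0.0
```

```bash
python3 - <<'E'
from h import *
o=get_obs(); print(o["eef_pos"],o["contact_force"])
for n in("wrist","top"):
  c=cal(n); im=camera(n); save(im,f"pics/{n}3.png")
  for l,z in dict(layout_fence=0,iron_centre=.01,iron_tip=.01,pump_centre=.0095,pump_tip=.0095).items():
    for r in spot_point(l,n)[:2]: print(n,l,round(r["p"],2),np.round(r["xy"],1),onz(r["xy"],z,c).round(4))
E
```

```text
[ 0.52594097 -0.23123808  0.00557945] [0.63095696 0.41573519 0.39893858]
wrist layout_fence 0.89 [104.8 167.7] [ 0.5618 -0.1095  0.    ]
wrist layout_fence 0.27 [261.2 209. ] [ 0.5421 -0.1964  0.    ]
wrist iron_centre 0.87 [261.6 206.8] [ 0.5462 -0.1984  0.01  ]
wrist iron_tip 0.59 [128.9 205.9] [ 0.5433 -0.1269  0.01  ]
top layout_fence 0.92 [320.7 179.6] [ 0.5659 -0.1125  0.    ]
top pump_centre 0.67 [281.1 255.4] [0.345  0.0013 0.0095]
top pump_tip 0.65 [276.6 238.5] [0.3931 0.0146 0.0095]
```

>>> servo_tool([
  [0.004, -0.0005, 0, 0],
  [0.003, -0.0005, 0, 0],
  [0.002, 0, 0, 0],
  [0.001, 0, 0, 0],
  [0, 0, 0, 0],
])

```text
time: 12.12
eef_pos: [0.5337, -0.2324, 0.0054]
eef_rot: [[0.999, 0.047, -0.003], [0.047, -0.999, 0.001], [-0.003, -0.001, -1.0]]
contact_force: [-5.8, -0.1, 3.9]
finger_gap: 0.371
gripper_force: 3.0
```

>>> servo_tool([
  [0.001, 0, 0, 0],
  [0.001, 0, 0, 0],
  [0, 0, 0, 0],
])

```text
time: 12.5
eef_pos: [0.5339, -0.2324, 0.0052]
eef_rot: [[0.999, 0.047, -0.006], [0.047, -0.999, 0.002], [-0.006, -0.002, -1.0]]
contact_force: [-9.7, 0.8, 7.1]
finger_gap: 0.371
gripper_force: 5.2
```

>>> servo_tool([
  [-0.006, 0, 0, 0],
  [-0.02, 0, 0, 0],
  [0, 0, 0.05, 0],
  [-0.015, 0.03, 0.05, 0],
  [-0.015, 0.055, 0.03, 0],
  [-0.02, 0.06, 0, 0],
  [-0.01, 0.06, 0, 0],
  [-0.01, 0.033, 0, 0],
  [0, 0, 0, 0],
])

```text
time: 13.62
eef_pos: [0.4424, 0.0064, 0.1348]
eef_rot: [[0.999, 0.054, 0.001], [0.054, -0.999, 0.002], [0.001, -0.002, -1.0]]
contact_force: [0.4, -0.3, 1.0]
finger_gap: 0.371
gripper_force: 0.0
```

```bash
python3 - <<'E'
from h import *
o=get_obs(); print(o["eef_pos"],o["contact_force"])
n="wrist"; c=cal(n); im=camera(n); save(im,f"pics/{n}4.png")
for l,z in dict(layout_fence=0,keeper_hinge=.05,keeper_bar=.097,iron_centre=.01,iron_tip=.01,pump_centre=.0095,pump_tip=.0095).items():
    for r in spot_point(l,n)[:2]: print(n,l,round(r["p"],2),np.round(r["xy"],1),onz(r["xy"],z,c).round(4))
E
```

```text
[0.44237897 0.00641389 0.13476174] [ 0.39956234 -0.26319383  0.95416158]
wrist layout_fence 0.69 [451.9  70.1] [ 0.5607 -0.1062  0.    ]
wrist keeper_hinge 0.78 [485.2  18.7] [ 0.588  -0.1058  0.05  ]
wrist keeper_bar 0.57 [256.  150.4] [0.4885 0.0508 0.097 ]
wrist iron_centre 0.87 [557.8  83.5] [ 0.5529 -0.1971  0.01  ]
wrist iron_tip 0.9 [476.4  86.4] [ 0.5467 -0.126   0.01  ]
wrist iron_tip 0.22 [104.4 137.9] [0.4842 0.2065 0.01  ]
wrist pump_centre 0.78 [328.  157.3] [0.4774 0.001  0.0095]
wrist pump_centre 0.67 [316.7 286.3] [0.3447 0.0047 0.0095]
wrist pump_tip 0.95 [311.4 239.7] [0.3953 0.0126 0.0095]
wrist pump_tip 0.85 [256.5 149. ] [0.4815 0.0675 0.0095]
```

View pics/wrist4.png

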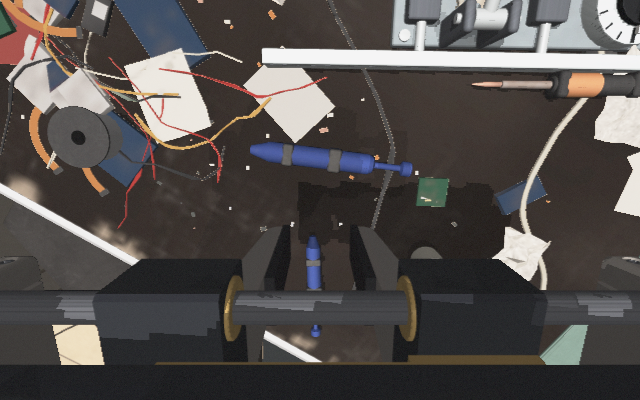

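Iron lies flush along the fence, its tip at (475,85), right of the keeper arm. The pump body spans (252–372, 157) and the small look-alike pump at (315,240) must be avoided. Pushing the pump next.

>>> servo_tool([
  [-0.003, 0.0025, -0.05, 0],
  [0, 0, -0.045, 0],
  [0, 0, -0.025, 0],
  [0, 0, -0.009, 0],
  [0, 0, 0, 0],
  [0.008, 0, 0, 0],
  [0.008, 0, 0, 0],
  [0.006, -0.0015, 0, 0],
  [0.006, -0.0019, 0, 0],
  [0.007, -0.0023, 0, 0],
  [0.007, -0.0023, 0, 0],
  [0.007, -0.0023, 0, 0],
  [0.007, -0.0023, 0, 0],
  [0.007, -0.0023, 0, 0],
  [0.006, -0.002, 0, 0],
  [0.004, -0.001, 0, 0],
  [0.002, -0.0005, 0, 0],
  [0, 0, 0, 0],
])

```text
time: 16.27
eef_pos: [0.5145, -0.0126, 0.0057]
eef_rot: [[0.999, 0.048, 0.0], [0.048, -0.999, -0.0], [0.0, 0.0, -1.0]]
contact_force: [0.1, 0.5, 0.9]
finger_gap: 0.367
gripper_force: 0.0
```

```bash
python3 - <<'E'
from h import *
o=get_obs(); print(o["eef_pos"],o["contact_force"])
n="wrist"; c=cal(n); im=camera(n); save(im,f"pics/{n}5.png")
for l,z in dict(layout_fence=0,keeper_hinge=.05,iron_centre=.01,iron_tip=.01,pump_centre=.0095,pump_tip=.0095).items():
    for r in spot_point(l,n)[:2]: print(n,l,round(r["p"],2),np.round(r["xy"],1),onz(r["xy"],z,c).round(4))
E
```

```text
[ 0.51450747 -0.01256103  0.00569514] [0.10427439 0.5135382  0.8976    ]
wrist layout_fence 0.75 [494.3 165.9] [ 0.5617 -0.1072  0.    ]
wrist layout_fence 0.22 [331.7 207.4] [ 0.5335 -0.0182  0.    ]
wrist keeper_hinge 0.71 [574.1 113.1] [ 0.5886 -0.1059  0.05  ]
wrist pump_centre 0.62 [332.8 208.2] [ 0.5357 -0.0183  0.0095]
wrist pump_tip 0.92 [205.1 209.8] [0.5315 0.051  0.0095]
```

>>> servo_tool([
  [0.003, 0, 0, 0],
  [0.003, 0, 0, 0],
  [0.002, 0, 0, 0],
  [0.001, 0, 0, 0],
  [0.001, 0, 0, 0],
  [0, 0, 0, 0],
])

```text
time: 17.38
eef_pos: [0.5245, -0.0126, 0.0057]
eef_rot: [[0.999, 0.048, 0.0], [0.048, -0.999, -0.0], [0.0, 0.0, -1.0]]
contact_force: [-0.6, 0.2, -1.7]
finger_gap: 0.367
gripper_force: 0.0
```

>>> servo_tool([
  [0.001, 0, 0, 0],
  [0, 0, 0, 0],
])

```text
time: 17.62
eef_pos: [0.5255, -0.0125, 0.0057]
eef_rot: [[0.999, 0.048, 0.0], [0.048, -0.999, -0.0], [0.0, 0.0, -1.0]]
contact_force: [-0.0, -0.5, -0.6]
finger_gap: 0.372
gripper_force: 0.0
```

>>> servo_tool([
  [0.001, 0, 0, 0],
  [0.001, 0, 0, 0],
  [0, 0, 0, 0],
])

```text
time: 18.0
eef_pos: [0.5268, -0.0125, 0.0056]
eef_rot: [[0.999, 0.048, -0.001], [0.048, -0.999, 0.0], [-0.001, -0.0, -1.0]]
contact_force: [-2.5, -0.4, 1.0]
finger_gap: 0.369
gripper_force: 1.4
```

>>> servo_tool([
  [0.001, 0, 0, 0],
  [0, 0, 0, 0],
])

```text
time: 18.25
eef_pos: [0.5269, -0.0124, 0.0055]
eef_rot: [[0.999, 0.048, -0.003], [0.048, -0.999, 0.001], [-0.003, -0.001, -1.0]]
contact_force: [-6.4, -0.1, 4.3]
finger_gap: 0.371
gripper_force: 2.8
```

>>> servo_tool([
  [0.001, 0, 0, 0],
  [0, 0, 0, 0],
  [-0.007, 0, 0, 0],
  [-0.02, 0, 0, 0],
  [0, 0, 0.05, 0],
  [0, 0, 0.06, 0],
  [0, 0, 0.06, 0],
  [0.04, -0.02, 0.01, 0],
  [0.05, -0.03, 0, 0],
  [0, 0, 0, 0],
])

```text
time: 19.5
eef_pos: [0.5953, -0.0657, 0.1861]
eef_rot: [[0.999, 0.045, 0.004], [0.045, -0.999, -0.004], [0.003, 0.004, -1.0]]
contact_force: [-1.3, 0.3, 0.4]
finger_gap: 0.37
gripper_force: 0.0
```

```bash
python3 - <<'E'
from h import *
o=get_obs(); print(o["eef_pos"],o["contact_force"],o["time"])
n="wrist"; c=cal(n); im=camera(n); save(im,f"pics/{n}6.png")
for l,z in dict(layout_fence=0,keeper_hinge=.05,keeper_bar=.097,iron_centre=.01,iron_tip=.01,pump_centre=.0095,pump_tip=.0095).items():
    for r in spot_point(l,n)[:2]: print(n,l,round(r["p"],2),np.round(r["xy"],1),onz(r["xy"],z,c).round(4))
E
```

```text
[ 0.59533699 -0.0656996   0.18609884] [-1.29980355  0.281936    0.38089854] 19.5
wrist layout_fence 0.56 [351. 211.] [ 0.5632 -0.1043  0.    ]
wrist keeper_hinge 0.93 [357.6 200.4] [ 0.5881 -0.1041  0.05  ]
wrist keeper_bar 0.76 [373.9 164. ] [ 0.6306 -0.1087  0.097 ]
wrist iron_centre 0.8 [433.5 225.8] [ 0.5524 -0.1993  0.01  ]
wrist iron_tip 0.62 [371.2 230. ] [ 0.5442 -0.1279  0.01  ]
wrist pump_centre 0.91 [273.2 221.2] [ 0.5498 -0.0148  0.0095]
wrist pump_centre 0.16 [372.3 227.8] [ 0.5468 -0.1291  0.0095]
wrist pump_tip 0.66 [215.4 227.1] [0.5398 0.0515 0.0095]
```

View pics/wrist6.png

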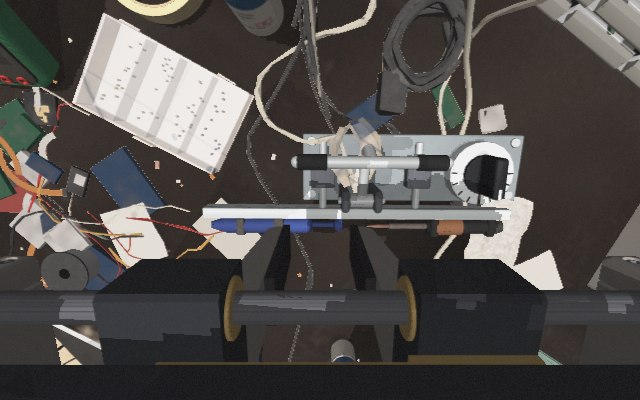

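Both tools lie against the fence, pump at (210–342, 225) and iron at (368–503, 228), with the keeper still folded back at (372,162). Next, shut the fingers and get in behind the keeper.

>>> servo_tool([
  [0.02, -0.01, -0.01, 0],
  [0.03, -0.015, 0, 0],
  [0.027, -0.012, 0, 0],
  [0, 0, 0, 0],
  [0, 0, -0.03, 0],
  [0, 0, -0.03, 0],
  [0, 0, -0.028, 0],
  [0, 0, 0, 0],
], gripper=0)

```text
time: 20.9
eef_pos: [0.6672, -0.0981, 0.0859]
eef_rot: [[0.999, 0.048, -0.005], [0.048, -0.999, 0.001], [-0.004, -0.001, -1.0]]
contact_force: [0.1, 0.5, 0.2]
finger_gap: 0.008
gripper_force: 0.0
```

>>> servo_tool([
  [-0.01, -0.004, 0, 0],
  [-0.01, 0, 0, 0],
  [-0.01, -0.001, 0, 0],
  [-0.01, -0.001, 0, 0],
  [-0.01, 0, 0, 0],
  [0, 0, 0, 0],
])

```text
time: 21.65
eef_pos: [0.6411, -0.1053, 0.1023]
eef_rot: [[0.998, 0.051, 0.048], [0.051, -0.999, -0.003], [0.048, 0.005, -0.999]]
contact_force: [28.7, 5.0, 33.4]
finger_gap: 0.0
gripper_force: 21.7
```

>>> servo_tool([
  [-0.01, -0.001, 0.002, 0],
  [-0.01, 0, 0, 0],
  [-0.01, -0.001, 0, 0],
  [-0.01, 0, 0, 0],
  [-0.006, 0, 0, 0],
  [0, 0, 0, 0],
])

```text
time: 22.4
eef_pos: [0.5879, -0.1085, 0.108]
eef_rot: [[0.998, 0.049, 0.032], [0.049, -0.999, 0.006], [0.033, -0.005, -0.999]]
contact_force: [-13.7, 11.0, 101.5]
finger_gap: 0.007
gripper_force: 56.6
```

>>> servo_tool([
  [0, 0, 0.03, 0],
  [0, 0, 0.03, 0],
  [0, 0, 0.03, 0],
  [0, 0, 0.02, 0],
  [0, 0, 0, 0],
])

```text
time: 23.02
eef_pos: [0.574, -0.1077, 0.2013]
eef_rot: [[0.999, 0.048, 0.003], [0.048, -0.999, 0.001], [0.003, -0.001, -1.0]]
contact_force: [0.3, -1.0, -1.1]
finger_gap: 0.004
gripper_force: 0.0
```

```bash
python3 - <<'E'
from h import *
o=get_obs(); print(o["eef_pos"],o["contact_force"],o["time"])
for n in ("wrist","side","top"):
  c=cal(n); im=camera(n); save(im,f"pics/{n}7.png")
  for l,z in dict(keeper_hinge=.05,keeper_bar=.1,layout_fence=0,pump_centre=.0095,iron_centre=.01).items():
    for r in spot_point(l,n)[:2]: print(n,l,round(r["p"],2),np.round(r["xy"],1),onz(r["xy"],z,c).round(4))
a=cv2.imread("pics/wrist7.png"); s=cv2.imread("pics/side7.png")[130:250,250:430]
s=cv2.resize(s,(520,347),interpolation=cv2.INTER_CUBIC); w=a[100:330,200:560]
w=cv2.resize(w,(520,332)) ; 
cv2.imwrite("pics/comb7.png",cv2.resize(np.vstack([s,w[:253]]),(520,600)))
E
```

```text
[ 0.57396046 -0.10771382  0.20128651] [ 0.28063523 -0.97052093 -1.13458349] 23.025
wrist keeper_hinge 0.93 [319.6 173.2] [ 0.59   -0.1065  0.05  ]
wrist keeper_bar 0.59 [323.2 230.4] [ 0.5458 -0.1119  0.1   ]
wrist layout_fence 0.69 [317.9 191. ] [ 0.5607 -0.1059  0.    ]
wrist pump_centre 0.72 [241.9 200.5] [ 0.547  -0.0169  0.0095]
wrist iron_centre 0.91 [395.2 203.5] [ 0.5521 -0.1977  0.01  ]
side keeper_hinge 0.81 [337.6 181.5] [ 0.595 -0.099  0.05 ]
side keeper_bar 0.47 [323.8 167.4] [ 0.5535 -0.0985  0.1   ]
side layout_fence 0.67 [328.8 199.7] [ 0.5664 -0.1018  0.    ]
side pump_centre 0.56 [311.1 187.1] [ 0.5448 -0.0217  0.0095]
side pump_centre 0.48 [242.  195.4] [0.3443 0.0082 0.0095]
side iron_centre 0.52 [338.8 212.3] [ 0.5524 -0.1993  0.01  ]
side iron_centre 0.27 [327.4 203.4] [ 0.5458 -0.1393  0.01  ]
top keeper_hinge 0.57 [317.1 169.8] [ 0.5848 -0.1025  0.05  ]
top keeper_bar 0.23 [349.1 186. ] [ 0.5294 -0.1891  0.1   ]
top layout_fence 0.87 [319.4 179.1] [ 0.5674 -0.1087  0.    ]
top pump_centre 0.68 [277.3 259.9] [0.3324 0.012  0.0095]
top pump_centre 0.46 [290.9 187.9] [ 0.5399 -0.0256  0.0095]
top iron_centre 0.77 [349.5 184.7] [ 0.5485 -0.1963  0.01  ]
```

View pics/comb7.png

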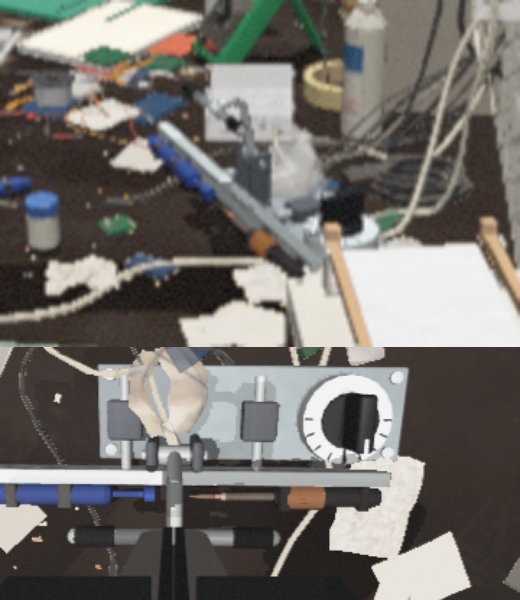

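The keeper is already over to the front, with its bar at about q = 1.35, and the tools are undisturbed on either side of its arm. Now I'll press its elbow down in small steps.

>>> servo_tool([
  [-0.03, -0.001, -0.03, 0],
  [0, 0, -0.035, 0],
  [0, 0, -0.011, 0],
  [0, 0, -0.008, 0],
  [-0.003, 0, -0.006, 0],
  [-0.003, 0, -0.006, 0],
  [-0.004, 0, -0.006, 0],
  [0, 0, 0, 0],
])

```text
time: 24.92
eef_pos: [0.5266, -0.1095, 0.0976]
eef_rot: [[0.999, 0.046, -0.012], [0.046, -0.999, 0.003], [-0.012, -0.004, -1.0]]
contact_force: [-19.1, 0.2, 15.2]
finger_gap: 0.003
gripper_force: 10.9
```

>>> servo_tool([
  [0, 0, 0.018, 0],
  [0, 0, 0, 0],
])

```text
time: 25.18
eef_pos: [0.5354, -0.1088, 0.1175]
eef_rot: [[0.999, 0.048, 0.004], [0.048, -0.999, -0.0], [0.004, 0.001, -1.0]]
contact_force: [-0.5, 0.4, 0.3]
finger_gap: 0.008
gripper_force: 0.0
```

>>> servo_tool([
  [0.005, 0, -0.004, 0],
  [0, 0, -0.007, 0],
  [0, 0, -0.006, 0],
  [0, 0, -0.006, 0],
  [0, 0, -0.006, 0],
  [0, 0, -0.006, 0],
  [0, 0, 0, 0],
])

```text
time: 26.05
eef_pos: [0.5246, -0.1094, 0.0768]
eef_rot: [[0.999, 0.045, -0.027], [0.045, -0.999, 0.004], [-0.026, -0.006, -1.0]]
contact_force: [-27.4, -2.1, 12.6]
finger_gap: 0.004
gripper_force: 12.2
```

>>> servo_tool([
  [0, 0, 0.03, 0],
  [0, 0, 0, 0],
  [0.009, 0, 0, 0],
  [0, 0, 0, 0],
])

```text
time: 26.55
eef_pos: [0.548, -0.1082, 0.1098]
eef_rot: [[0.999, 0.049, -0.001], [0.049, -0.999, -0.0], [-0.001, 0.0, -1.0]]
contact_force: [-0.2, -0.1, -0.1]
finger_gap: 0.004
gripper_force: 0.0
```

```bash
python3 - <<'E'
from h import *
o=get_obs(); print(o["eef_pos"],o["contact_force"],o["time"])
for n in ("wrist","side"):
  c=cal(n); im=camera(n); save(im,f"pics/{n}8.png")
  for l,z in dict(keeper_hinge=.05,keeper_bar=.05,layout_fence=0,pump_centre=.0095,iron_centre=.01).items():
    for r in spot_point(l,n)[:2]:
      print(n,l,round(r["p"],2),np.round(r["xy"],1),onz(r["xy"],z,c).round(4))
  H=np.array([.5885,-.106,.05])
  for q in (.9,.7,.5,.3,.1): print(n,q,proj(H+[-.064*np.cos(q)-.03*np.sin(q),-.003,.064*np.sin(q)-.03*np.cos(q)],c).round(1))
E
```

```text
[ 0.54795927 -0.10817649  0.10984183] [-0.22493206 -0.08727559 -0.08887581] 26.55
wrist keeper_hinge 0.96 [321.3 158.4] [ 0.5887 -0.107   0.05  ]
wrist keeper_bar 0.49 [217.9 194.4] [ 0.5583 -0.0315  0.05  ]
wrist layout_fence 0.59 [319.3 180.8] [ 0.5631 -0.1068  0.    ]
wrist pump_centre 0.9 [216.8 193.2] [ 0.5495 -0.0177  0.0095]
wrist pump_centre 0.26 [139.1 195.3] [0.5443 0.0502 0.0095]
wrist iron_centre 0.73 [423.7 199.8] [ 0.5525 -0.1992  0.01  ]
wrist iron_centre 0.6 [323.4 181.9] [ 0.5641 -0.1103  0.01  ]
wrist 0.9 [319.8 258. ]
wrist 0.7 [319.5 256.7]
wrist 0.5 [319.3 251.9]
wrist 0.3 [319.3 244.3]
wrist 0.1 [319.5 234.5]
side keeper_hinge 0.57 [336.9 183.8] [ 0.5867 -0.1122  0.05  ]
side keeper_bar 0.73 [313.5 186.8] [ 0.52   -0.1035  0.05  ]
side layout_fence 0.66 [327.7 201.3] [ 0.5595 -0.1097  0.    ]
side pump_centre 0.57 [242.4 195.4] [0.3453 0.0078 0.0095]
side iron_centre 0.45 [338.9 213.1] [ 0.5508 -0.2034  0.01  ]
side 0.9 [315.8 176.7]
side 0.7 [314.2 181.5]
side 0.5 [313.5 186.3]
side 0.3 [313.8 190.9]
side 0.1 [315.  195.1]
```

>>> servo_tool([
  [0, 0, -0.02, 0],
  [0, 0, -0.01, 0],
  [0, 0, -0.006, 0],
  [0, 0, -0.006, 0],
  [0, 0, -0.005, 0],
  [0, 0, 0, 0],
])

```text
time: 27.9
eef_pos: [0.5475, -0.1086, 0.0635]
eef_rot: [[0.999, 0.048, -0.0], [0.048, -0.999, -0.0], [-0.0, 0.0, -1.0]]
contact_force: [-0.7, 0.2, 0.1]
finger_gap: 0.004
gripper_force: 0.0
```

>>> servo_tool([
  [0, 0, -0.004, 0],
  [0, 0, -0.003, 0],
  [0, 0, -0.002, 0],
  [0, 0, 0, 0],
])

```text
time: 28.4
eef_pos: [0.5473, -0.1086, 0.0552]
eef_rot: [[0.999, 0.048, -0.0], [0.048, -0.999, 0.001], [-0.0, -0.001, -1.0]]
contact_force: [-3.3, -0.3, 7.4]
finger_gap: 0.007
gripper_force: 3.6
```

>>> servo_tool([
  [0, 0, -0.002, 0],
  [0, 0, -0.001, 0],
  [0, 0, 0, 0],
])

```text
time: 28.78
eef_pos: [0.5474, -0.1086, 0.0546]
eef_rot: [[0.999, 0.047, 0.0], [0.047, -0.999, 0.003], [0.001, -0.003, -1.0]]
contact_force: [-10.7, 2.4, 30.9]
finger_gap: 0.008
gripper_force: 15.7
```

At the stop: 31 N with no further travel. Retreat and check.

>>> servo_tool([
  [0, 0, 0.03, 0],
  [0, 0, 0.05, 0],
  [-0.02, 0, 0.05, 0],
  [-0.05, 0, 0.02, 0],
  [-0.03, 0, 0, 0],
  [0, 0, 0, 0],
])

```text
time: 29.52
eef_pos: [0.4461, -0.1078, 0.2018]
eef_rot: [[0.999, 0.047, 0.001], [0.047, -0.999, 0.004], [0.001, -0.004, -1.0]]
contact_force: [0.8, 0.7, 1.0]
finger_gap: 0.007
gripper_force: 0.0
```

```bash
python3 - <<'E'
from h import *
o=get_obs(); print(o["eef_pos"],o["contact_force"],o["time"])
for n in ("wrist","side"):
  c=cal(n); im=camera(n); save(im,f"pics/{n}9.png")
  for l,z in dict(keeper_hinge=.05,keeper_bar=.02,layout_fence=0,knob_grip=.048,pump_centre=.0095,pump_tip=.0095,iron_centre=.01,iron_tip=.01,small_jar=0).items():
    for r in spot_point(l,n)[:1]: print(n,l,round(r["p"],2),np.round(r["xy"],1),onz(r["xy"],z,c).round(4))
  H=np.array([.5885,-.106,.05])
  for q in (.3,.15,0): print(n,q,proj(H+[-.064*np.cos(q)-.03*np.sin(q),-.003,.064*np.sin(q)-.03*np.cos(q)],c).round(1))
w=cv2.imread("pics/wrist9.png")[0:260,:]
s=cv2.resize(cv2.imread("pics/side9.png")[150:240,270:400],(480,332),interpolation=cv2.INTER_CUBIC)
out=np.zeros((592,640,3),np.uint8); out[:260]=w; out[260:,:480]=s
cv2.imwrite("pics/comb9.png",out)
E
```

```text
[ 0.44609404 -0.10776261  0.201753  ] [0.82397676 0.67355577 0.96287315] 29.525
wrist keeper_hinge 0.85 [326.5  36.5] [ 0.5902 -0.1065  0.05  ]
wrist keeper_bar 0.57 [328.3 108.8] [ 0.5269 -0.1123  0.02  ]
wrist layout_fence 0.79 [325.8  78.3] [ 0.5601 -0.1083  0.    ]
wrist knob_grip 0.65 [470.1  14.6] [ 0.6153 -0.2377  0.048 ]
wrist pump_centre 0.57 [224.  258.7] [0.3432 0.0067 0.0095]
wrist pump_tip 0.75 [180.7  88.1] [0.5414 0.0489 0.0095]
wrist iron_centre 0.77 [409.4  91.6] [ 0.5495 -0.1996  0.01  ]
wrist iron_tip 0.92 [342.2  93.1] [ 0.5445 -0.1268  0.01  ]
wrist 0.3 [325.1 116.4]
wrist 0.15 [325.  114.4]
wrist 0 [325.1 111. ]
side keeper_hinge 0.67 [336.5 182.8] [ 0.5885 -0.1057  0.05  ]
side keeper_bar 0.65 [315.8 198.4] [ 0.521  -0.1164  0.02  ]
side layout_fence 0.77 [326.2 202. ] [ 0.554 -0.112  0.   ]
side knob_grip 0.7 [362.1 198.7] [ 0.6095 -0.2205  0.048 ]
side pump_centre 0.6 [243.2 196.2] [0.3461 0.0017 0.0095]
side pump_tip 0.67 [302.4 176.5] [0.5492 0.0614 0.0095]
side iron_centre 0.69 [341.5 216. ] [ 0.5502 -0.2207  0.01  ]
side iron_tip 0.49 [325.4 202.3] [ 0.5434 -0.1309  0.01  ]
side small_jar 0.79 [264.7 211.3] [ 0.3798 -0.0944  0.    ]
side 0.3 [313.8 190.9]
side 0.15 [314.6 194.1]
side 0 [316.  197.1]
```

View pics/comb9.png

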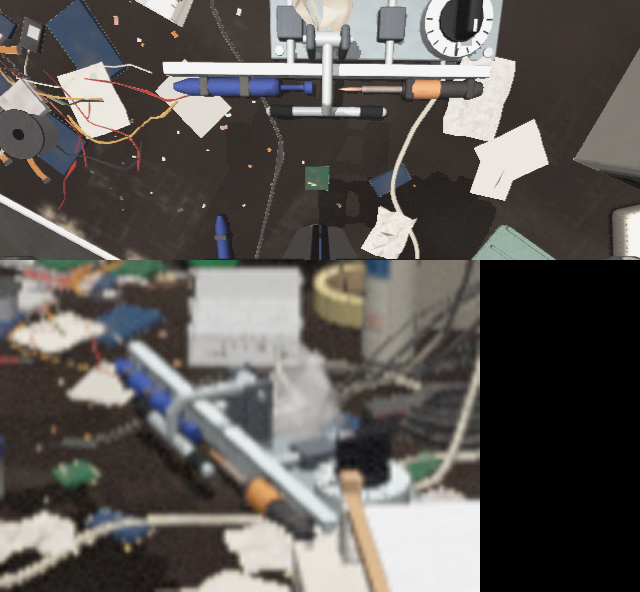

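The keeper is right down (bar at (328,110)). The pump lies flush at (175–315, 87) and the iron at (340–483, 90), one on each side of the arm and both tips left. The knob pointer faces front. I'll hand the job in.

```bash
python3 -c "
from workcell import *
print(job_done())"
```

```text
the job is handed in; nothing more can be done
None
```

The job is handed in: the knob is on zero to within about 2°, the iron and the larger pump lie along the fence on either side of the keeper's arm with tips left, and the keeper is fully down. While I swung the keeper, the wrist force reached about 101 N (limit 120 N), and I viewed 11 pictures, one over the limit of 10.

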